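# Close the plate imager and start it

### The job

With the gripper's fingertips, push the open sample drawer of the plate imager fully home, then lightly press the large round key on the imager's top to start the scan, let it spring back up and withdraw. Do not touch the square key or the small round key, do not press the large key before the drawer is shut, and do not lift or shift the bottle, tip box or beaker standing around.

Things in the scene. Friction and masses are not known exactly. Their poses are not given: they have to be found in the camera images.
- imager: Fixed low white benchtop machine, 260 (x) x 320 (y) x 100 mm high, flat top with a dark display (not used) on its far half and three keys on its near half. Origin: centre of its underside, on the bench. Its x axis points from its front face (towards the robot, 130 mm from the origin) to its back.
- drawer (a joint): Sample drawer in the imager's front, slides straight out of the front face along the imager's -x. 0 = fully home, 0.1 m = fully out; starts between 0.05 and 0.09. Friction about 2 N (and slight damping), stays where it is left; it has a hard stop at 0.
- drawer_face (a point): Centre of the flat front face of the drawer, 52 mm above the bench; the face is 172 mm wide (y) and 56 mm high (from 24 to 80 mm above the bench), an upright white plate 15 mm thick, carrying a tray with a clear well plate behind it. x axis points into the imager (direction to push). When the drawer is home this face stands 15 mm in front of the imager's front face, and nothing in front of it gets in the way.
- large_round_top (a point): The key to press: round, 34 mm diameter. Same white plastic as the other keys. Its centre is the point given here, on the key's flat top face, 14 mm above the imager's top (114 mm above the bench) when up; z axis up.
- large_round (a joint): Travel of the large round key. 0 = up, 0.006 m = fully down. Spring return: 2 N to start moving, 5 N fully down. It counts as pressed beyond 0.003 m; fingers pushing on it with over 30 N damage it.
- square_top (a point): A key to leave alone: square, 24 x 24 mm. Same white plastic as the other keys. Its centre is the point given here, on the key's flat top face, 14 mm above the imager's top (114 mm above the bench) when up; z axis up.
- small_round_top (a point): A key to leave alone: round, 16 mm diameter. Same white plastic as the other keys. Its centre is the point given here, on the key's flat top face, 14 mm above the imager's top (114 mm above the bench) when up; z axis up.
- large_round_base: Large round key's frame: fixed frame of that key, flat on the imager's top, origin on the top face under the key's centre, 100 mm above the bench. Keys stand in a row 75 mm apart, 55 mm behind the imager's front face; which key is left, middle or right varies.
- square_base: Square key's frame: fixed frame of that key, flat on the imager's top, origin on the top face under the key's centre, 100 mm above the bench. Keys stand in a row 75 mm apart, 55 mm behind the imager's front face; which key is left, middle or right varies.
- small_round_base: Small round key's frame: fixed frame of that key, flat on the imager's top, origin on the top face under the key's centre, 100 mm above the bench. Keys stand in a row 75 mm apart, 55 mm behind the imager's front face; which key is left, middle or right varies.
- bottle: Bystander: amber glass bottle with white cap, 54 mm diameter, 115 mm high, standing loose on the bench in front of the imager, left of the drawer. Origin: centre of its underside.
- tip_box: Bystander: closed grey box with a clear lid, 84 x 119 x 58 mm high, loose on the bench in front of the imager, right of the drawer. Origin: centre of its underside.
- beaker: Bystander: small white beaker, 48 mm diameter, 55 mm high, standing loose on the imager's top near its far right corner. Origin: centre of its underside.

How it is judged:
On the way, in this order (a step that is already met when the one before it is completed fails the run):
1. the drawer is pushed home (value of joint drawer below 0.004 m), for 0.2 s.
2. the large round key is pressed with the fingers while the drawer is home (value of joint large_round above 0.003 m and value of joint drawer below 0.006 m and contact force between the fingers and large_round_base above 0.5 N), for 0.05 s.
At the end, for the whole second after the job is handed in: The drawer is home (within 5 mm), the large round key has been pressed after that and is up again (within 1.5 mm), and the bottle, tip box and beaker stand within 15 mm of where they were (value of joint drawer below 0.005 m and value of joint large_round below 0.0015 m and not (distance of bottle from where it was at the start of the episode above 0.015 m) and not (distance of tip_box from where it was at the start of the episode above 0.015 m) and not (distance of beaker from where it was at the start of the episode above 0.015 m)); the robot touches nothing.
It fails at once if the square key or the small round key was touched (over 1 N) (contact force between any of square_base, small_round_base and anything else above 1 N).
It fails at once if the large round key was pressed before the drawer was home (value of joint large_round above 0.003 m and value of joint drawer above 0.006 m).
It fails at once if the large round key was pushed too hard (over 30 N) (contact force between large_round_base and anything else above 30 N).
It fails at once if the bottle, tip box or beaker was lifted, shifted more than 15 mm or tipped over (distance of any of bottle, tip_box, beaker from where it was at the start of the episode above 0.015 m or angle between any of bottle, tip_box, beaker's own z axis and vertical above 0.4 rad).
It also fails if it takes over 45 s, if anything falls off the work surface, if the arm or the gripper's body presses on something with over 40 N, if the wrist force passes 120 N, or if a joint passes its speed limit or range.

### The arm

A 6-joint arm with a two-finger parallel gripper is mounted at the origin on the work surface. World frame = base frame: x ahead of the robot, y to its left, z up, the work surface at z = 0. Lengths are in m, angles in rad, forces in N, time in s.
With the tool pointing down it reaches from about 0.425 to 0.95 m from the base axis. Payload 3.5 kg.
Tool frame: the origin (TCP) lies between the finger pads; the fingertips stand 14 mm ahead of it and the grasp point (between the pads) lies 5 mm behind it (ctrl.tip_extent is the distance from the TCP to the fingertips, in m); x points along the fingers, z is the direction in which the jaws open and shut, and the axes are right-handed (so a half turn about x gives the same grasp; the last joint's range is limited). The gripper opens to 85 mm and grips with 20 to 120 N. Pads are 22 mm wide; open, the fingers measure 114 mm over their backs; the gripper's body (76 mm by 85 mm) begins 54 mm behind the grasp point. The pads swing forward as they close: fully open they stand 13 mm farther back than shut.
Start: joints at [1.011, 0.286, 1.577, -0, 1.279, -0.15], TCP at [0.269, 0.619, 0.245] pointing down, gripper open.
Joint ranges: [-2.77, 2.77], [-0.9, 2.22], [0.21, 2.48], [-1.53, 4.67], [0.24, 2.81], [-2.84, 2.84]. Speed limits (rad/s): [2.79, 2.79, 3.14, 3.14, 3.14, 3.14].

### API

Orientations are given as a unit quaternion [x, y, z, w].
In Python, from plant import ctrl gives the robot as it stands.
- The arm moves only by the tool move_arm, never from a script. Its argument "commands" is one flat list of numbers, 4 for each row, row after row: the shift along the tool's x, y, z in units of 25 mm (1.0 is 25 mm), then the turn about the tool's x in units of 5 degrees (1.0 is 5 degrees). A call has 1 to 20 rows; each row shifts and turns the commanded pose from where the row before left it, along the tool's axes as they then stand; what a row does not reach is not made up. A row lasts 1/8 s, in which the tool goes at most 62.5 mm and 10.7 degrees, less where a joint would pass 70% of its speed; a pose out of reach is approached as far as the arm can. A call is refused whole if a number of a shift passes 1 or a number of a turn 1, either way. A call with a gripper value outside its range is refused whole. "jaw" is the finger opening in mm, from 0 to 85.4, set as the call begins (left out, the last holds). The fingers move at their own pace and stop on an object; "force" is the grip in N (left out, the last holds). Time passes only in rows, so rows that do not move let the fingers close. It gives the time, the measured TCP pose, the force and the opening at its end, in the units of the state.
- ctrl.get_state(): the state, without advancing time (a new reading comes with each control period).
- ctrl.read_camera(name): name is "side" or "top" or "wrist"; returns the picture (400x640x3 uint8, red, green, blue); there is no depth.
- ctrl.get_calibration(name): a dict with "camera_matrix" (3x3 intrinsics, pixels), "camera_from_world" (4x4, takes a point from world to camera coordinates); the wrist camera has in their place "mount" (4x4, takes a point from camera to tool coordinates, whose origin is the TCP and whose axes are the tool frame's). Camera axes: x right, y down, z forward; pixel columns grow to the right and rows downward; lengths in m; the calibration is good to about 2 mm. A picture is of the moment at which its call begins: read the wrist's pose just before it. get_calibration takes no time and is no camera call.
- ctrl.sign_off(): hands the job in, once; it reports no verdict.
The state is a dict: "time": time; "qpos": joint angles; "dq": joint speeds; "joint_efforts": joint torques, N m; "eef_pos": TCP position; "tcp_rot": TCP orientation; "contact_force": force on the tool from outside, world axes, zero at the start; "wrist_torque": the same for the moment, N m; "opening": opening from 0.0 (shut) to 1.0 (fully open).
Only numpy, scipy, OpenCV 4.12 (cv2) and the standard library are available. Lean on these libraries where they do the work, as an engineer would, in place of code of your own. Each camera call takes 0.05 s, during which the arm holds its last target.

## Working session

There is one attempt and no reset: what is moved stays moved. The work goes in short steps, Python scripts to look and compute and a tool call to move; the robot and the scene stay as the last step left them, time stands still between calls to the robot, and variables do not carry over. Pictures are saved under pics/ and viewed, and the job is handed in when it is done.

Besides the shell and the picture viewer there is one more tool, called after "Request:" as name(argument=value, ...), one argument or row to a line, values as JSON. move_arm: Moves the arm, as the interface text tells. Its arguments: {"type":"object","properties":{"commands":{"type":"array"},"jaw":{"type":"number"},"force":{"type":"number"}},"required":["commands"]}

```bash
mkdir -p pics; ls; python3 - <<'E'
from plant import ctrl
import cv2, numpy as np
np.set_printoptions(precision=4,suppress=True)
for n in ["top","side"]:
    im=ctrl.read_camera(n); cv2.imwrite(f"pics/{n}0.png",im[:,:,::-1])
    c=ctrl.get_calibration(n); print(n,c["camera_matrix"],c["camera_from_world"])
print(ctrl.get_state(), ctrl.tip_extent)
E
```

```text
pics
top [[369.3427   0.     318.2615]
 [  0.     369.3427 204.065 ]
 [  0.       0.       1.    ]] [[-0.0003 -1.     -0.0078  0.0013]
 [-0.9876  0.0015 -0.1567  0.6106]
 [ 0.1567  0.0077 -0.9876  0.7356]
 [ 0.      0.      0.      1.    ]]
side [[488.9126   0.     327.0774]
 [  0.     488.9126 200.0756]
 [  0.       0.       1.    ]] [[-0.9238 -0.3823  0.022   0.5536]
 [-0.2624  0.59   -0.7636  0.2228]
 [ 0.2789 -0.7112 -0.6453  0.802 ]
 [ 0.      0.      0.      1.    ]]
{'time': 0.1, 'qpos': array([ 1.011 ,  0.2871,  1.578 ,  0.    ,  1.2786, -0.15  ]), 'dq': array([ 0.    , -0.0015, -0.0035,  0.0004, -0.0005, -0.0014]), 'joint_efforts': array([  0.001 , -40.7302, -29.3695,  -0.0001,   0.0034,  -0.    ]), 'eef_pos': array([0.2686, 0.6186, 0.2441]), 'tcp_rot': array([-0.3881,  0.592 ,  0.3875,  0.5906]), 'contact_force': array([-0.0999, -0.5635, -0.5186]), 'wrist_torque': array([-0.0237,  0.0204, -0.0024]), 'opening': 0.9988170602420618} 0.014
```

View pics/top0.png

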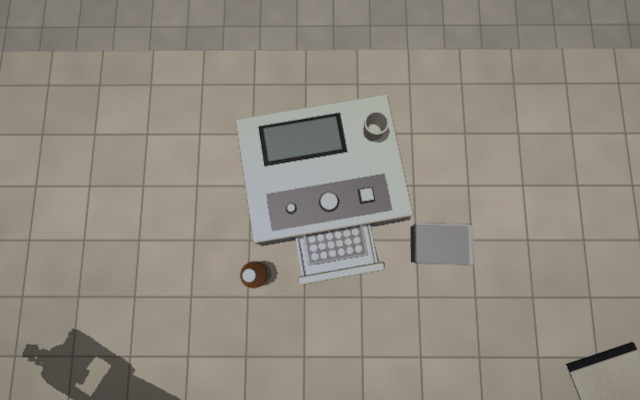

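View pics/side0.png

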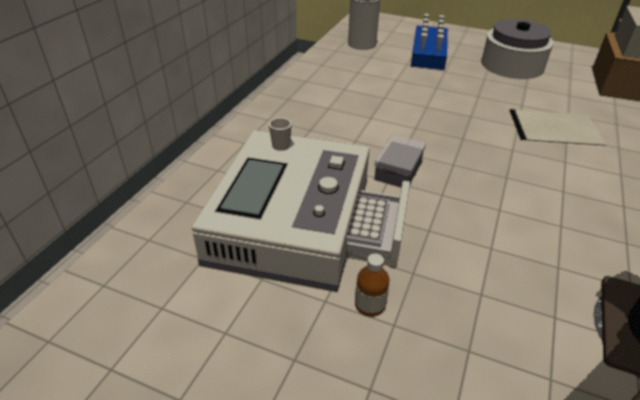

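In the top picture the large round key is at about (329,201), in the middle. The small round key is at (291,208) and the square key at (367,195). The drawer plate runs from (300,280) to (384,267), with the bottle at (254,274) and the tip box at (443,244). I'll enlarge it to measure.

```bash
cat > h.py <<'E'
import numpy as np, cv2
from plant import ctrl
np.set_printoptions(precision=4,suppress=True)
def back(n,uv,z):
    c=ctrl.get_calibration(n);K=c["camera_matrix"];T=c["camera_from_world"]
    R=T[:3,:3];o=-R.T@T[:3,3]
    d=R.T@np.linalg.inv(K)@np.array([uv[0],uv[1],1.]);return o+d*(z-o[2])/d[2]
def proj(n,p):
    c=ctrl.get_calibration(n);T=c["camera_from_world"]
    q=c["camera_matrix"]@(T[:3,:3]@np.array(p)+T[:3,3]);return q[:2]/q[2]
E
python3 - <<'E'
from h import *
im=cv2.imread("pics/top0.png")
c=im[170:300,230:430]; cv2.imwrite("pics/crop0.png",cv2.resize(c,None,fx=4,fy=4,interpolation=cv2.INTER_CUBIC))
for n,uv,z in [("LR",(329,201),.114),("SR",(291,208),.114),("SQ",(367,195),.114),("faceL",(300,281),.08),("faceR",(384,268),.08),("FL",(254,242),.1),("FR",(410,217),.1),("BL",(237,119),.1),("BR",(388,96),.1),("botcap",(249,275),.115),("tbL",(414,265),.058),("tbTL",(414,224),.058)]:
    print(n,back("top",uv,z))
print("LRside",back("side",(328,184),.114))
E
```

```text
LR [ 0.6062 -0.0207  0.114 ]
SR [0.5925 0.0531 0.114 ]
SQ [ 0.6179 -0.0947  0.114 ]
faceL [0.4521 0.0365 0.08  ]
faceR [ 0.4774 -0.1295  0.08  ]
FL [0.5277 0.1257 0.1   ]
FR [ 0.5764 -0.1799  0.1   ]
BL [0.7799 0.1676 0.1   ]
BR [ 0.829  -0.1443  0.1   ]
botcap [0.4649 0.1307 0.115 ]
tbL [ 0.4831 -0.1944  0.058 ]
tbTL [ 0.5669 -0.1978  0.058 ]
LRside [ 0.6049 -0.0115  0.114 ]
```

View pics/crop0.png

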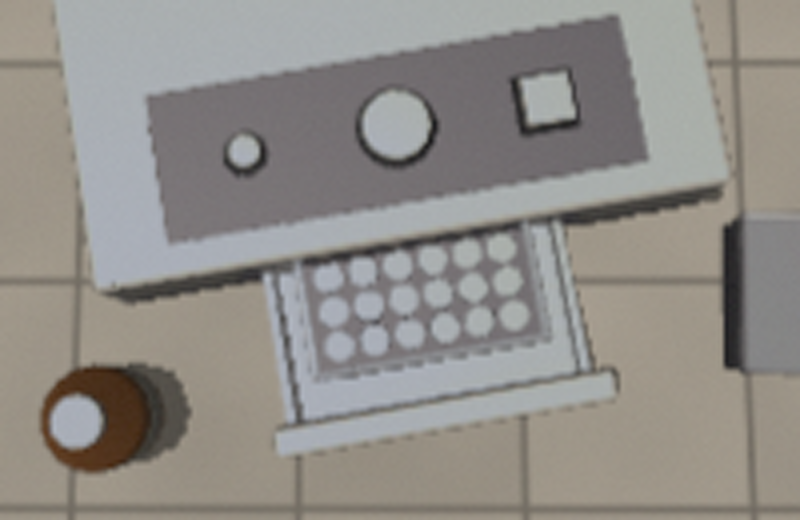

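```bash
python3 - <<'E'
from h import *
from scipy.spatial.transform import Rotation as R
s=ctrl.get_state(); M=R.from_quat(s["tcp_rot"]).as_matrix(); print(M)
for p in [(.6062,-.0207,.114),(.5925,.0531,.114),(.6179,-.0947,.114),(.452,.0365,.08),(.4774,-.1295,.08)]: print(proj("side",p))
im=cv2.imread("pics/side0.png")
c=im[130:290,270:430]; cv2.imwrite("pics/crop1.png",cv2.resize(c,None,fx=3.6,fy=3.6,interpolation=cv2.INTER_CUBIC))
for a in np.radians([9,9,-81,99]):
  pass
yaw=.157; ex=np.array([np.cos(yaw),np.sin(yaw),0])
print("angle of tool y, z in world (deg)",np.degrees(np.arctan2(M[1,1],M[0,1])),np.degrees(np.arctan2(M[1,2],M[0,2])))
print(ctrl.get_calibration("wrist")["mount"])
E
```

```text
[[-0.0012 -0.9172  0.3984]
 [-0.0018  0.3984  0.9172]
 [-1.      0.0003 -0.0021]]
[329.2222 181.0265]
[320.4781 206.6992]
[337.9256 158.5262]
[398.2677 237.2261]
[409.1771 180.039 ]
angle of tool y, z in world (deg) 156.52002175548077 66.52006377399275
[[-0.0001 -0.2607  0.9654 -0.1281]
 [-0.001  -0.9654 -0.2607  0.0656]
 [ 1.     -0.001  -0.0002  0.0002]
 [ 0.      0.      0.      1.    ]]
```

View pics/crop1.png

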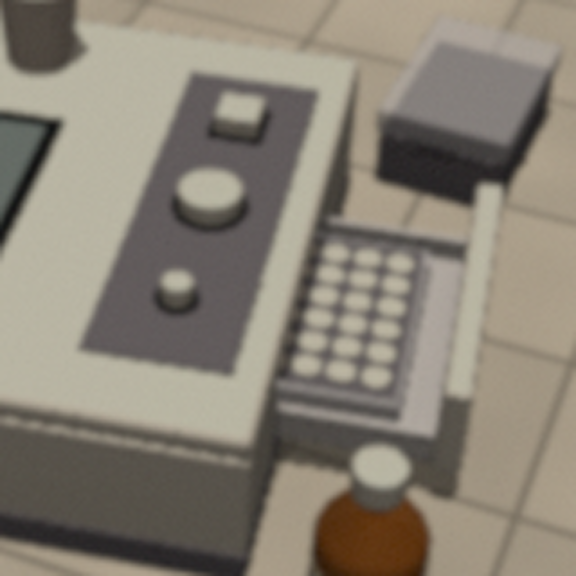

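The side view agrees with the top estimate to within about 2 px: large key at roughly (0.606, -0.018), imager yaw about 9°, drawer about 74 mm out. I'll turn the tool first so that tool -y is the push direction, and close the fingers.

Request:
move_arm(
  commands=[0,0,0,-1,0,0,0,-1,0,0,0,-1,0,0,0,-1,0,0,0,-1,0,0,0,-1,0,0,0,-0.5,0,-1,-1,0,0,-1,-1,0,0,-1,-1,0,0,-1,-1,0],
  jaw=0,
  force=60,
)

```text
time: 1.48
eef_pos: [0.3839, 0.5351, 0.2445]
tcp_rot: [-0.538, 0.46, 0.538, 0.459]
contact_force: [0.2, -0.5, 0.0]
opening: 0.0
```

Request:
move_arm(
  commands=[0,0,-1,0,0,0,-1,0,0,0,-1,0,0,0,-1,0,0,0,-1,0,0,0,-1,0,0,0,-1,0,0,0,-1,0,0,0,-1,0,0,0,-1,0,0,0,-1,0,0,0,-1,0,0,0,-1,0,0,0,-1,0,0,0,-1,0,0,0,-1,0,0,0,-1,0,0,0,-1,0,0,0,-1,0,0,0,0,0],
)

```text
time: 3.98
eef_pos: [0.4577, 0.0659, 0.2449]
tcp_rot: [-0.537, 0.46, 0.537, 0.46]
contact_force: [-0.4, -0.2, -0.8]
opening: -0.002
```

```bash
python3 - <<'E'
from h import *
from scipy.spatial.transform import Rotation as R
s=ctrl.get_state(); M=R.from_quat(s["tcp_rot"]).as_matrix(); print(s["time"],s["eef_pos"],s["opening"],s["qpos"])
print("angle of tool y, z in world (deg)",np.degrees(np.arctan2(M[1,1],M[0,1])),np.degrees(np.arctan2(M[1,2],M[0,2])))
p=np.array([.429,-.052,s["eef_pos"][2]]); print((M.T@(p-s["eef_pos"]))/.025)
E
```

```text
3.975 [0.4577 0.0659 0.2449] -0.0024499186347255414 [-0.077  -0.1986  2.0796 -0.      1.2614 -1.8027]
angle of tool y, z in world (deg) -171.12753092683496 98.8724616810046
[ 0.0007  1.8623 -4.4816]
```

Request:
move_arm(
  commands=[0,0.45,-1,0,0,0.45,-1,0,0,0.45,-1,0,0,0.5,-1,0,1,0,-0.5,0,1,0,0,0,1,0,0,0,1,0,0,0,0,0,0,0,0,0,0,0],
)

```text
time: 5.22
eef_pos: [0.4303, -0.0512, 0.1462]
tcp_rot: [0.538, -0.459, -0.538, -0.459]
contact_force: [-0.7, -0.6, -0.3]
opening: 0.0
```

```bash
python3 - <<'E'
from h import *
s=ctrl.get_state(); print(s["time"],s["eef_pos"],s["qpos"])
cv2.imwrite("pics/side1.png",ctrl.read_camera("side")[:,:,::-1])
cv2.imwrite("pics/wrist1.png",ctrl.read_camera("wrist")[:,:,::-1])
E
```

```text
5.225 [ 0.4303 -0.0512  0.1462] [-0.3535 -0.1566  2.2352  0.0002  1.0619 -2.0824]
```

View pics/side1.png

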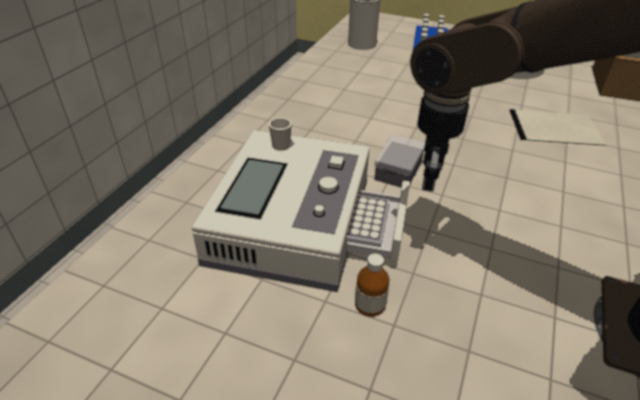

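View pics/wrist1.png

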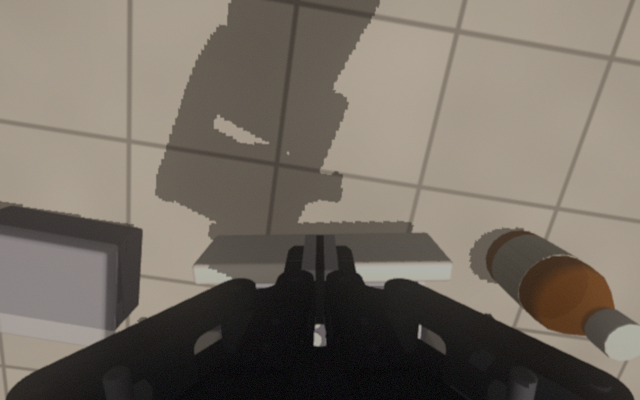

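The wrist picture shows the drawer plate from (195,265) to (451,265), centred on the fingers at about 320. The side view shows the tips in front of the face, clear of the bottle and tip box. I'll check the face position from the wrist camera.

```bash
cat >> h.py <<'E'
from scipy.spatial.transform import Rotation as Ro
def wback(uv,z,s=None):
    s=s or ctrl.get_state(); c=ctrl.get_calibration("wrist"); K=c["camera_matrix"];m=c["mount"]
    M=Ro.from_quat(s["tcp_rot"]).as_matrix()
    R=M@m[:3,:3]; o=s["eef_pos"]+M@m[:3,3]; d=R@np.linalg.inv(K)@np.array([uv[0],uv[1],1.])
    return o+d*(z-o[2])/d[2]
E
python3 - <<'E'
from h import *
im=cv2.imread("pics/wrist1.png")[210:310,180:470]; cv2.imwrite("pics/w1c.png",cv2.resize(im,None,fx=2.7,fy=2.7))
for uv,z in [((195,265),.08),((451,262),.08),((217,235),.024),((425,235),.024)]: print(wback(uv,z))
E
```

```text
[ 0.4756 -0.1263  0.08  ]
[0.4475 0.0371 0.08  ]
[ 0.4775 -0.1288  0.024 ]
[0.451  0.0384 0.024 ]
```

View pics/w1c.png

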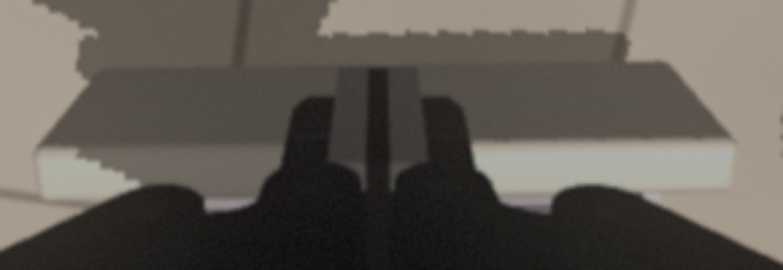

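Request:
move_arm(
  commands=[0.8,0,0,0,0.8,0,0,0,0.8,0,0,0,0.6,0,0,0,0,0,0,0,0,-0.3,0,0,0,-0.3,0,0,0,-0.3,0,0,0,-0.3,0,0,0,-0.3,0,0,0,-0.3,0,0,0,-0.3,0,0,0,-0.3,0,0,0,-0.3,0,0,0,-0.3,0,0,0,-0.2,0,0,0,0,0,0],
)

```text
time: 7.45
eef_pos: [0.5098, -0.0392, 0.0705]
tcp_rot: [0.539, -0.459, -0.537, -0.459]
contact_force: [-0.1, 0.4, 0.4]
opening: 0.001
```

```bash
python3 - <<'E'
from h import *
s=ctrl.get_state(); print(s["time"],s["eef_pos"],s["contact_force"])
cv2.imwrite("pics/side2.png",ctrl.read_camera("side")[:,:,::-1])
cv2.imwrite("pics/wrist2.png",ctrl.read_camera("wrist")[:,:,::-1])
E
```

```text
7.45 [ 0.5098 -0.0392  0.0705] [-0.1473  0.3845  0.4431]
```

View pics/side2.png

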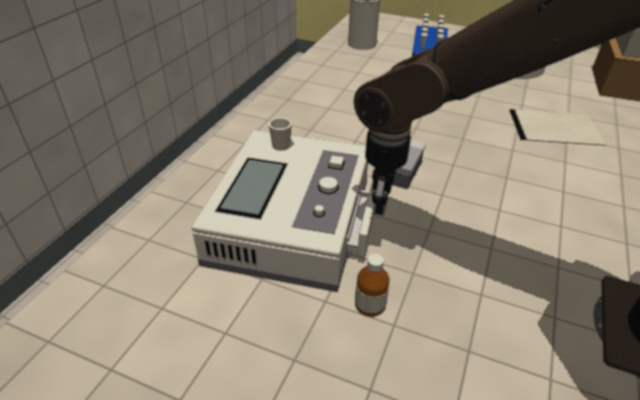

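View pics/wrist2.png

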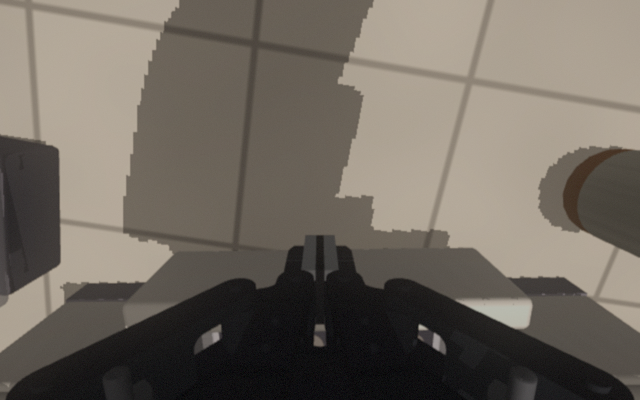

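The drawer is nearly in: the plate sits just in front of the imager and the bystanders are where they were. I'll push on in small steps and watch the force for the stop.

Request:
move_arm(
  commands=[0,-0.15,0,0,0,-0.15,0,0,0,-0.1,0,0],
)

```text
time: 7.92
eef_pos: [0.5189, -0.0375, 0.0705]
tcp_rot: [0.538, -0.459, -0.538, -0.459]
contact_force: [-1.5, -0.9, 1.8]
opening: -0.0
```

Request:
move_arm(
  commands=[0,-0.1,0,0,0,-0.1,0,0],
)

```text
time: 8.18
eef_pos: [0.5237, -0.0366, 0.0703]
tcp_rot: [-0.538, 0.459, 0.538, 0.459]
contact_force: [-2.3, -1.0, 1.5]
opening: 0.003
```

Request:
move_arm(
  commands=[0,-0.1,0,0],
)

```text
time: 8.3
eef_pos: [0.5262, -0.0361, 0.0703]
tcp_rot: [-0.538, 0.459, 0.538, 0.459]
contact_force: [-1.6, -0.5, 1.1]
opening: 0.002
```

Request:
move_arm(
  commands=[0,-0.1,0,0],
)

```text
time: 8.43
eef_pos: [0.5287, -0.0357, 0.0704]
tcp_rot: [-0.538, 0.459, 0.538, 0.459]
contact_force: [-1.1, -0.5, 1.5]
opening: -0.002
```

Request:
move_arm(
  commands=[0,-0.1,0,0],
)

```text
time: 8.55
eef_pos: [0.529, -0.0354, 0.07]
tcp_rot: [-0.536, 0.46, 0.54, 0.457]
contact_force: [-13.3, -3.0, 8.4]
opening: -0.001
```

Request:
move_arm(
  commands=[0,-0.1,0,0],
)

```text
time: 8.68
eef_pos: [0.529, -0.0353, 0.0697]
tcp_rot: [-0.534, 0.462, 0.542, 0.455]
contact_force: [-20.1, -5.0, 13.9]
opening: -0.003
```

The force jumps to 20 N and the TCP has stalled, so it's against the stop. I'll hold briefly, back off, and check.

Request:
move_arm(
  commands=[0,0,0,0,0,0,0,0,0,0.3,0,0,0,0.6,0,0,0,0.6,0,0,-1,0,0,0,-1,0,0,0,-1,0,0,0,-1,0,0,0,0,0,0,0],
)

```text
time: 9.93
eef_pos: [0.4974, -0.0413, 0.1724]
tcp_rot: [0.54, -0.458, -0.536, -0.46]
contact_force: [-0.2, -0.4, 1.2]
opening: 0.001
```

```bash
python3 - <<'E'
from h import *
s=ctrl.get_state(); print(s["time"],s["eef_pos"],s["contact_force"])
cv2.imwrite("pics/side3.png",ctrl.read_camera("side")[:,:,::-1])
cv2.imwrite("pics/top3.png",ctrl.read_camera("top")[:,:,::-1])
a=cv2.imread("pics/side3.png")[130:290,270:430]; b=cv2.imread("pics/top3.png")[170:300,230:430]
a=cv2.resize(a,(400,400)); b=cv2.resize(b,(400,260)); b=cv2.copyMakeBorder(b,0,140,0,0,cv2.BORDER_CONSTANT)
cv2.imwrite("pics/c3.png",np.hstack([a,b]))
E
```

```text
9.925 [ 0.4974 -0.0413  0.1724] [-0.1994 -0.3649  1.1832]
```

View pics/c3.png

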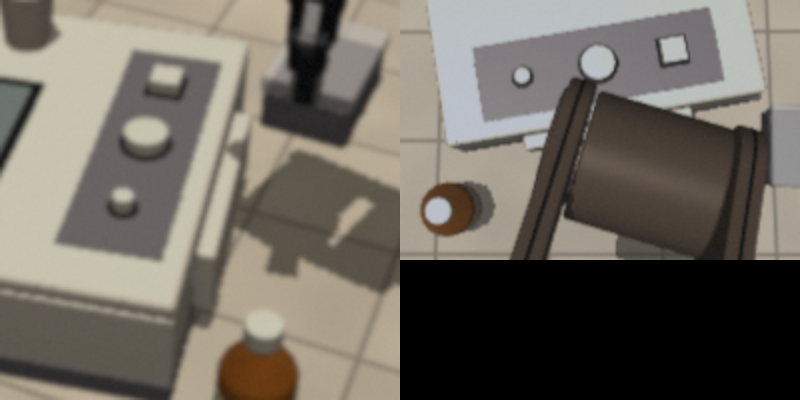

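The drawer plate now sits flush at the front (side crop), with nothing disturbed. Next I'll go above the large key.

```bash
python3 - <<'E'
from h import *
s=ctrl.get_state(); M=Ro.from_quat(s["tcp_rot"]).as_matrix()
print(M.T@(np.array([.606,-.018,s["eef_pos"][2]])-s["eef_pos"])/.025)
E
```

```text
[-0.002  -4.499   0.2089]
```

Request:
move_arm(
  commands=[0,-0.9,0.1,0,0,-0.9,0.1,0,0,-0.9,0,0,0,-0.9,0,0,0,-0.9,0,0,0.5,0,0,0,0.4,0,0,0,0,0,0,0,0,0,0,0],
)

```text
time: 11.15
eef_pos: [0.6062, -0.0184, 0.1477]
tcp_rot: [-0.538, 0.459, 0.538, 0.459]
contact_force: [-0.0, -0.5, 0.8]
opening: -0.001
```

```bash
python3 - <<'E'
from h import *
s=ctrl.get_state(); print(s["time"],s["eef_pos"],s["contact_force"])
cv2.imwrite("pics/wrist4.png",ctrl.read_camera("wrist")[:,:,::-1])
cv2.imwrite("pics/side4.png",ctrl.read_camera("side")[:,:,::-1])
a=cv2.imread("pics/side4.png")[100:260,270:430]
b=cv2.imread("pics/wrist4.png")[180:300,220:420]
cv2.imwrite("pics/c4.png",np.hstack([cv2.resize(a,(400,400)),cv2.resize(b,(400,400))]))
c=ctrl.get_calibration("wrist");K=c["camera_matrix"];m=np.linalg.inv(c["mount"]);M=Ro.from_quat(s["tcp_rot"]).as_matrix()
def wp(p):
    t=M.T@(np.array(p)-s["eef_pos"]);q=K@(m[:3,:3]@t+m[:3,3]);return q[:2]/q[2]
print("key exp",wp([.606,-.018,.114]),wp([.606,-.035,.114]),wp([.589,-.018,.114]),"tip",wp(s["eef_pos"]+M@[.014,0,0]))
E
```

```text
11.15 [ 0.6062 -0.0184  0.1477] [-0.0452 -0.4615  0.8109]
key exp [320.3021 237.2516] [288.2335 232.5326] [325.4829 206.6414] tip [319.4827 253.4273]
```

View pics/wrist4.png

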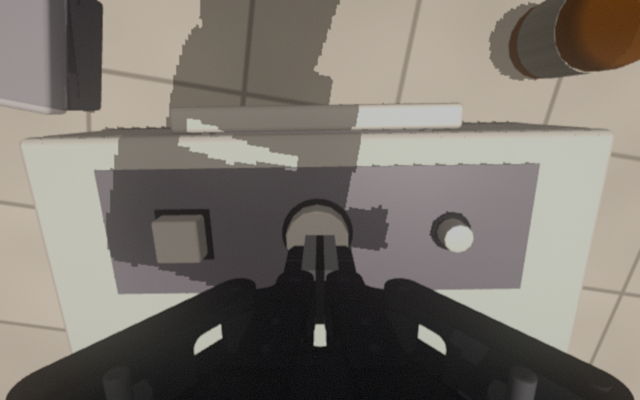

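View pics/c4.png

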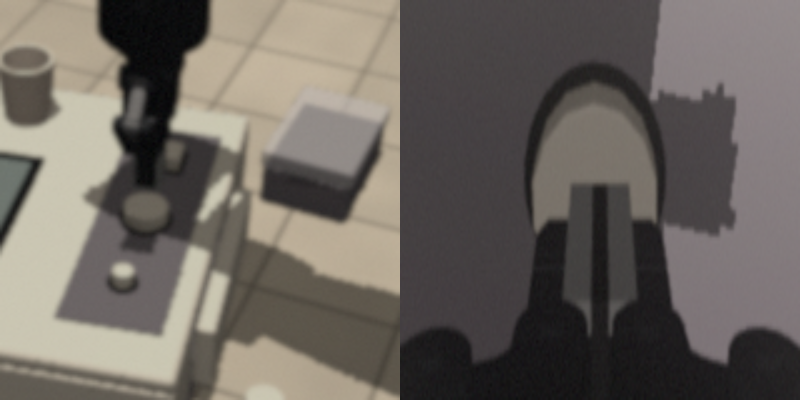

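The key's top face spans columns 286–349 with its near edge at row 211, so it lies about 2.5 mm farther on than I estimated. I'll check the drawer face in this picture, correct, and lower.

```bash
python3 - <<'E'
from h import *
s=ctrl.get_state()
pl=wback((318,104.5),.08,s); k=wback((318,211.5),.114,s); print(pl,k,(k-pl)@[.988,.156,0],"expected 0.053 home")
E
```

```text
[ 0.5401 -0.0298  0.08  ] [ 0.593  -0.0214  0.114 ] 0.053582073042709705 expected 0.053 home
```

Request:
move_arm(
  commands=[0,-0.1,0,0,0.3,0,0,0,0.2,0,0,0,0.15,0,0,0,0,0,0,0],
)

```text
time: 11.88
eef_pos: [0.6089, -0.0178, 0.1309]
tcp_rot: [-0.537, 0.459, 0.538, 0.459]
contact_force: [0.4, -0.7, -0.3]
opening: 0.0
```

Drawer face to key edge measures 53.6 mm against 53 mm expected, so the drawer is home. Next, small downward steps.

Request:
move_arm(
  commands=[0.1,0,0,0,0,0,0,0],
)

```text
time: 12.12
eef_pos: [0.6092, -0.0179, 0.1289]
tcp_rot: [-0.538, 0.459, 0.538, 0.459]
contact_force: [0.3, 1.1, -0.0]
opening: 0.004
```

Request:
move_arm(
  commands=[0.08,0,0,0,0,0,0,0],
)

```text
time: 12.38
eef_pos: [0.6095, -0.018, 0.1276]
tcp_rot: [0.538, -0.459, -0.538, -0.459]
contact_force: [0.2, 0.2, 1.5]
opening: 0.001
```

Request:
move_arm(
  commands=[0.08,0,0,0,0,0,0,0],
)

```text
time: 12.62
eef_pos: [0.6095, -0.018, 0.1254]
tcp_rot: [0.538, -0.459, -0.538, -0.459]
contact_force: [-0.8, 0.3, 3.6]
opening: 0.003
```

Request:
move_arm(
  commands=[0.08,0,0,0,0,0,0,0],
)

```text
time: 12.88
eef_pos: [0.6095, -0.0179, 0.1234]
tcp_rot: [0.538, -0.459, -0.538, -0.459]
contact_force: [-0.1, -0.4, 4.1]
opening: 0.001
```

Request:
move_arm(
  commands=[0.04,0,0,0,0,0,0,0],
)

```text
time: 13.12
eef_pos: [0.6095, -0.018, 0.1224]
tcp_rot: [0.538, -0.459, -0.538, -0.459]
contact_force: [-0.5, -0.1, 5.3]
opening: 0.002
```

Request:
move_arm(
  commands=[0.04,0,0,0,0,0,0,0],
)

```text
time: 13.38
eef_pos: [0.6096, -0.018, 0.122]
tcp_rot: [0.538, -0.459, -0.538, -0.459]
contact_force: [-1.4, 0.5, 7.7]
opening: -0.005
```

```bash
python3 - <<'E'
from h import *
s=ctrl.get_state(); print(s["time"],s["eef_pos"],s["contact_force"])
cv2.imwrite("pics/wrist5.png",ctrl.read_camera("wrist")[:,:,::-1])
E
```

```text
13.375 [ 0.6096 -0.018   0.122 ] [-1.3589  0.5367  7.6793]
```

View pics/wrist5.png

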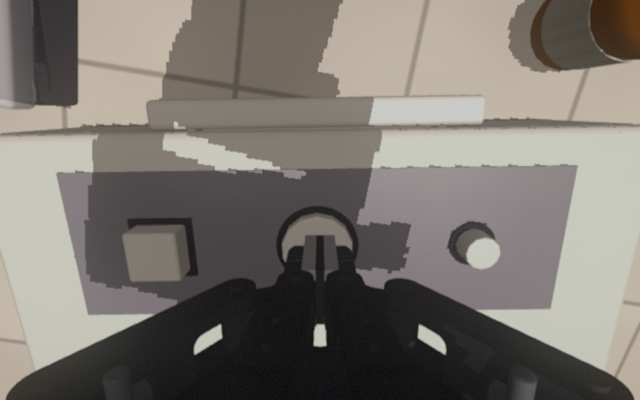

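The fingers sit on the large key at about (318,235). It is fully down, with 7.7 N at the stop, and the other keys are clear. Withdrawing straight up.

Request:
move_arm(
  commands=[-0.2,0,0,0,-0.4,0,0,0,-0.8,0,0,0,-1,0,0,0,-1,0,0,0,-1,0,0,0,-1,0,0,0,0,1,0,0,0,1,0,0,0,1,0,0,0,1,0,0,0,1,0,0,0,0,0,0,0,0,0,0],
)

```text
time: 15.18
eef_pos: [0.4863, -0.0375, 0.2567]
tcp_rot: [0.538, -0.459, -0.537, -0.459]
contact_force: [0.0, -0.3, -0.4]
opening: -0.001
```

```bash
python3 - <<'E'
from h import *
s=ctrl.get_state(); print(s["time"],s["eef_pos"],s["contact_force"])
for n in ["side","top","wrist"]: cv2.imwrite(f"pics/{n}6.png",ctrl.read_camera(n)[:,:,::-1])
a=cv2.imread("pics/side6.png"); b=cv2.imread("pics/wrist6.png"); 
cv2.imwrite("pics/c6.png",np.hstack([cv2.resize(a[80:320,190:450],(400,370)),cv2.resize(b,(400,370))]))
x=cv2.imread("pics/side0.png"); d=cv2.absdiff(x,a).max(2)>40
for nm,(u0,u1,v0,v1) in dict(bottle=(350,395,250,320),beaker=(262,300,112,155),key=(315,342,172,198),tip=(372,428,130,190)).items(): print(nm,d[v0:v1,u0:u1].mean())
E
```

```text
15.175 [ 0.4863 -0.0375  0.2567] [ 0.0272 -0.3448 -0.4291]
bottle 0.12571428571428572
beaker 0.0
key 0.0
tip 0.04583333333333333
```

View pics/c6.png

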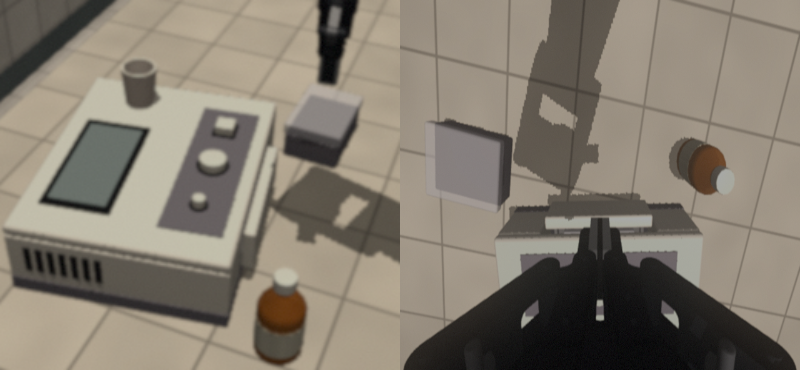

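```bash
python3 - <<'E'
from h import *
x=cv2.imread("pics/side0.png");a=cv2.imread("pics/side6.png"); d=cv2.absdiff(x,a).max(2)>40
v,u=np.nonzero(d[250:320,350:395]); print("bottle diff rows",v.min()+250,v.max()+250,u.min()+350,u.max()+350, d[266:320,350:395].mean())
b=cv2.imread("pics/wrist6.png"); cv2.imwrite("pics/w6c.png",np.vstack([cv2.resize(b[200:300,140:500],(790,220)),cv2.resize(a[150:280,300:420],(790,370*1))[:, :]]))
E
```

```text
bottle diff rows 250 268 350 394 0.005349794238683128
```

View pics/w6c.png

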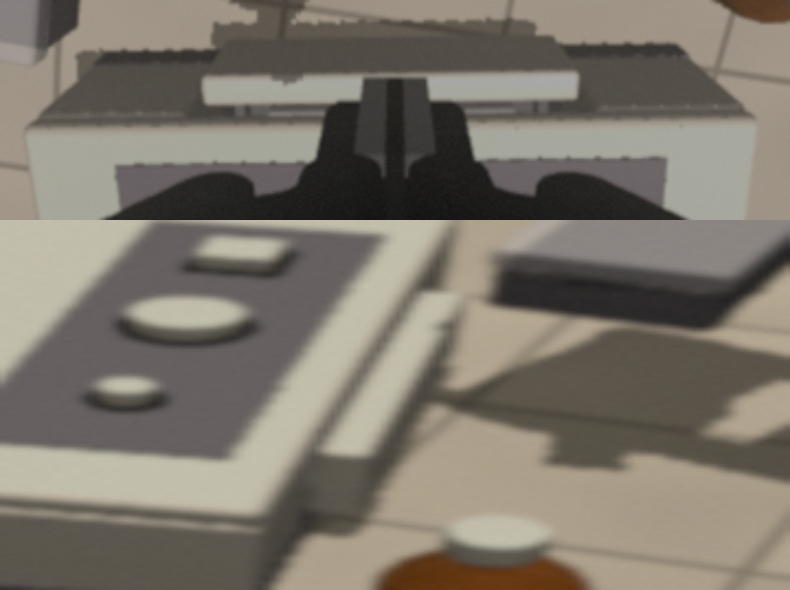

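```bash
python3 - <<'E'
from h import *
s=ctrl.get_state(); f=lambda u,v:(140+u*360/790,200+v*100/220)
ex=np.array([.988,.156,0])
for n,uv,z in [("plate front",(290,75),.08),("plate back",(290,104),.08),("imager front edge",(290,118),.1),("plate frontR",(520,72),.08),("plate backR",(520,100),.08),("imager front edgeR",(520,112),.1),("imager bottomL",(100,52),0.0)]:
    p=wback(f(*uv),z,s); print(n,p,p@ex)
E
```

```text
plate front [ 0.5472 -0.0752  0.08  ] 0.5289019739880542
plate back [ 0.5611 -0.0735  0.08  ] 0.5429468056161114
imager front edge [ 0.5584 -0.071   0.1   ] 0.5405949864098196
plate frontR [0.5296 0.0266 0.08  ] 0.5274468638145204
plate backR [0.5429 0.0294 0.08  ] 0.540969254061768
imager front edgeR [0.5403 0.0254 0.1   ] 0.5378051572068618
imager bottomL [ 0.5832 -0.1896  0.    ] 0.5466131319161366
```

```bash
python3 - <<'E'
import cv2
b=cv2.imread("pics/wrist6.png"); cv2.imwrite("pics/w6d.png",cv2.resize(b[225:262,225:325],(800,296),interpolation=cv2.INTER_NEAREST))
E
```

```text
(no output)
```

View pics/w6d.png

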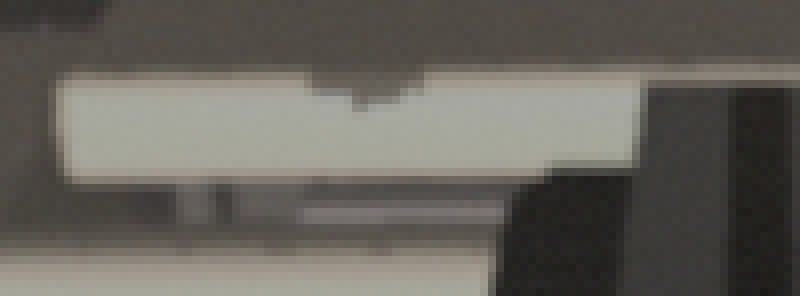

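The plate's front face stands 10–12 mm ahead of the measured top edge. That is about the 15 mm expected at home, and less rather than more. The tray visible above the plate is just the slot opening. The "bottle" difference comes from the drawer that used to be behind it: below row 266 almost nothing changed. Handing in.

```bash
python3 -c "
from plant import ctrl
print(ctrl.sign_off())"
```

```text
the job is handed in; nothing more can be done
None
```

I pushed the drawer home with the closed fingertips and pressed the large round key once. I then let it spring back, withdrew to about 0.25 m height and handed the job in at about 15 s. Sign-off gave no verdict.

**Drawer:**
- The push force jumped to about 20 N and the fingers stalled, so the drawer had reached its stop.
- From above the keys, the face-to-key distance measured 53.6 mm, against 53 mm expected when home.
- The last wrist picture disagrees slightly: it put the face only 10–12 mm ahead of the imager's front, where 15 mm is expected. I put that down to edge reading; it doesn't suggest the drawer is open.

**Key:**
- It went down about 6 mm, ending at 7.7 N, well under the 30 N limit.
- After withdrawing, the side picture around the key was unchanged from the start, so it is up again.

**Other keys and bystanders:**
- The fingers stayed clear of the square and small round keys.
- The beaker showed no change. The bottle showed almost none, apart from where the drawer used to be behind it.
- The tip box area changed by about 5%. The picture shows the box still in place; I took the change to be shadow and the moved drawer and did not check it further.

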